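Tip a routing blank into its fixture and flip the clamp over it

ROBOT

A 6-joint arm with a two-finger parallel gripper is mounted at the origin on the work surface. World frame = base frame: x ahead of the robot, y to its left, z up, the work surface at z = 0. Lengths are in m, angles in rad, forces in N, time in s.
With the tool pointing down it reaches from about 0.4 to 0.925 m from the base axis. Payload 3.4 kg.
Tool frame: the origin (TCP) lies midway between the tips of the shut fingers; the grasp point (between the pads) lies 19 mm behind it; z points along the fingers, y is the line along which they close (so a half turn about z gives the same grasp; the last joint's range is limited). The gripper opens to 85 mm and grips with 20 to 120 N. Pads are 22 mm wide; open, the fingers measure 114 mm over their backs; the gripper's body (76 mm by 85 mm) begins 54 mm behind the grasp point. The pads swing forward as they close: fully open they stand 13 mm farther back than shut.
Start: joints at [1.093, 0.307, 1.506, -0, 1.328, -0.073], TCP at [0.226, 0.529, 0.231] pointing down, gripper open.
Joint ranges: [-3.12, 3.12], [-1.05, 2.28], [0.14, 2.33], [-1.42, 4.57], [0.1, 2.73], [-2.68, 2.68]. Speed limits (rad/s): [2.57, 2.57, 3.14, 3.14, 3.14, 3.14].

INTERFACE

Orientations are given as a unit quaternion [w, x, y, z].
In Python, from workcell import robot gives the robot as it stands. The module is installed in compiled form; this text tells all that it offers.
- The arm moves only by the tool carry_out, never from a script. Its argument "moves" is a list of rows, each a list of 5 numbers: the shift along the tool's x, y, z in mm, then the turn about the tool's z in rad, then the opening, from 0 (shut) to 1 (fully open). In form: [[dx, dy, dz, twist, hand], ...]. A call has 1 to 10 rows; each row is the pose to reach, as a shift and turn from the pose commanded when the call began, along the tool's axes at that moment; what a row does not reach only later rows make up. A row lasts 1/12 s, in which the tool goes at most 41.7 mm and 7.16 degrees, less where a joint would pass 70% of its speed; a pose out of reach is approached as far as the arm can. A call with a gripper value outside its range is refused whole. The fingers move at their own pace and stop on an object; "force" is the grip in N (left out, the last holds). Time passes only in rows, so rows that repeat a pose let the fingers close. It gives the time, the measured TCP pose, the force, the opening and the grip force at its end, in the units of the state.
- robot.get_obs(): the state, without advancing time (a new reading comes with each control period).
- robot.snapshot(name): name is "scene" or "top"; returns the picture (384x512x3 uint8, blue, green, red); there is no depth.
- robot.camera_model(name): a dict with "camera_matrix" (3x3 intrinsics, pixels), "distortion" ([k1, k2, p1, p2, k3] as OpenCV has them; the pictures are not rectified), "R" (3x3) and "t" (3): a world point X has camera coordinates R X + t. Camera axes: x right, y down, z forward; pixel columns grow to the right and rows downward; lengths in m; the calibration is good to about 2 mm. A picture is of the moment at which its call begins. camera_model takes no time and is no camera call.
- robot.sign_off(): hands the job in; it is judged then, once.
The state is a dict: "t": time; "q": joint angles; "joint_velocities": joint speeds; "joint_efforts": joint torques, N m; "tcp_pos": TCP position; "tcp_rot": TCP orientation; "force": force on the tool from outside, world axes, zero at the start; "ft_torque": the same for the moment, N m; "grip_width": opening from 0.0 (shut) to 1.0 (fully open); "gripper_force": force on a finger pad.
Only numpy, scipy, OpenCV 4.12 (cv2) and the standard library are available. Lean on these libraries where they do the work, as an engineer would, in place of code of your own. Each camera call takes 0.05 s, during which the arm holds its last target. There are 200 camera calls.

TASK

The plywood panel standing on its long edge on the fixture board has to be loaded for routing: with the fingertips, push it over so that it falls flat towards the aluminium stop strip, push it along until its edge is flush against the strip, and then push the clamp arm over so that its pad comes down on the panel. Only push: do not grip or lift anything, and leave the other things on the board and table where they are.

Things in the scene. Friction and masses are not known exactly. Their poses are not given: they have to be found in the camera images.
- fixture: Fixed fixture: plywood base board 240 x 330 x 15 mm, top at z = 0.015. Origin on the table; the board spans x -140 to 100 mm, y -165 to 165 mm from it. +x points away from the robot, from the standing blank to the stop strip; y along the strip. Three small bystanders stand on the board near y = -137 or 137 mm.
- blank: The blank: pale plywood panel 18 x 150 mm, 100 mm high, about 0.19 kg, standing free on its long edge on the board, 130 to 145 mm short of the strip, roughly parallel to it. Origin: middle of the edge it stands on; z up the panel, y along its width, x through it, towards the strip. A light push high on its face tips it; it then falls flat some 10 to 40 mm short of the strip, top edge foremost.
- blank_center (a point): Centre of the blank panel.
- blank_foot (a point): Middle of the edge on which the blank stands at the start (mid-thickness); afterwards the edge facing the robot.
- blank_top_left (a point): Point on the blank's top edge, mid-thickness, 70 mm towards its +y from the middle.
- blank_top_right (a point): Point on the blank's top edge, mid-thickness, 70 mm towards its -y from the middle.
- stop_face (a point): Middle of the near face (fixture x = 50 mm) of the aluminium stop strip that the blank goes against; strip 200 mm long, 12 mm thick, 15 mm high above the board.
- clamp_hinge (a point): Hinge axis of the clamp arm, at fixture x 72 mm, y 0, 51 mm above the table; the axis runs along fixture y. Behind the strip's middle two steel cheeks, 46 mm high above the board, fixture x 62 to 88 mm, y within 22 mm, carry it.
- clamp_end (a point): Free end of the clamp arm, 90 mm from the hinge. Arm: steel bar 12 mm thick, 24 mm wide, with a black end sleeve 16 mm thick, 28 mm wide. A 22 mm rubber pad, 60 mm from the hinge, sticks out 18 mm from the bar's centre line on the side towards the blank.
- clamp (a joint): Clamp arm angle, rad: 0 upright, negative leaning away from the blank (start -0.35 to -0.05, stop -0.40), growing as it swings over towards blank and robot; about 1.57 with its pad resting on the blank, at most 1.75. Light friction holds it near upright; from about 0.5 rad it falls the rest by itself. Moving it takes about 1 N at its end.
- offcut: Bystander: small plywood offcut standing upright, 18 x 36 x 70 mm high, on the base board beside the blank; origin at the centre of its underside.
- collet_nut: Bystander: steel collet nut, 38 mm across, 30 mm high, on the base board beside the blank; origin at the centre of its underside.
- sanding_block: Bystander: cork sanding block, 60 x 32 x 28 mm high, on the base board beside the blank; origin at the centre of its underside.
- tape_roll: Bystander: roll of masking tape lying flat, 100 mm across, 24 mm high, on the table to one side; origin at the centre of its underside.
- glue_bottle: Bystander: white glue bottle, 56 mm across, 150 mm tall, on the table to one side; origin at the centre of its underside.
- wrench: Bystander: steel wrench lying flat, 170 mm long, on the table to one side; origin near the middle of its length, at its underside.
- brush: Bystander: bench brush lying flat, 190 mm long, on the table to one side; origin near the middle of its length, at its underside.

How it is judged:
By the outcome, as a careful person would: the job done as asked, in the order asked, and still so for the second after the job is handed in, with the robot touching nothing.
It also fails if it takes over 50 s, if anything falls off the work surface, if the arm or the gripper's body presses on something with over 40 N, if the wrist force passes 120 N, or if a joint passes its speed limit or range.

## Working session

There is one attempt and no reset: what is moved stays moved. The work goes in short steps, Python scripts to look and compute and a tool call to move; the robot and the scene stay as the last step left them, time stands still between calls to the robot, and variables do not carry over. Pictures are saved under pics/ and viewed, at most 10 in all, crops included, and the job is handed in when it is done.

Besides the shell and the picture viewer there is one more tool, called by a JSON object that holds its "name" and its "arguments", one argument or row to a line. carry_out: Moves the arm, as the interface text tells. Its arguments: {"type":"object","properties":{"moves":{"type":"array"},"force":{"type":"number"}},"required":["moves"]}

```bash
mkdir -p pics; python3 - <<'E'
from workcell import robot
import cv2,numpy as np
for n in("scene","top"):
    cv2.imwrite(f"pics/{n}0.png",cv2.resize(robot.snapshot(n),(800,600),interpolation=cv2.INTER_CUBIC))
    m=robot.camera_model(n);print(n,m["camera_matrix"],m["distortion"],-np.array(m["R"]).T@m["t"])
o=robot.get_obs();print(o["t"],o["tcp_pos"],o["tcp_rot"],o["force"])
E
```

```text
scene [[427.63363113   0.         253.25552177]
 [  0.         427.63363113 187.13381047]
 [  0.           0.           1.        ]] [-0.00024939  0.          0.          0.          0.        ] [0.92185512 0.58631612 1.01582966]
top [[415.5009271    0.         256.9082275 ]
 [  0.         415.5009271  188.28198012]
 [  0.           0.           1.        ]] [-0.08044523  0.          0.          0.          0.        ] [ 0.33111565 -0.01762758  1.24734956]
0.1 [0.22618223 0.5279666  0.23048997] [-2.49364986e-04  2.01020631e-01  9.79586582e-01 -8.78559376e-04] [-0.31383154 -0.34508389 -0.43160806]
```

View pics/scene0.png

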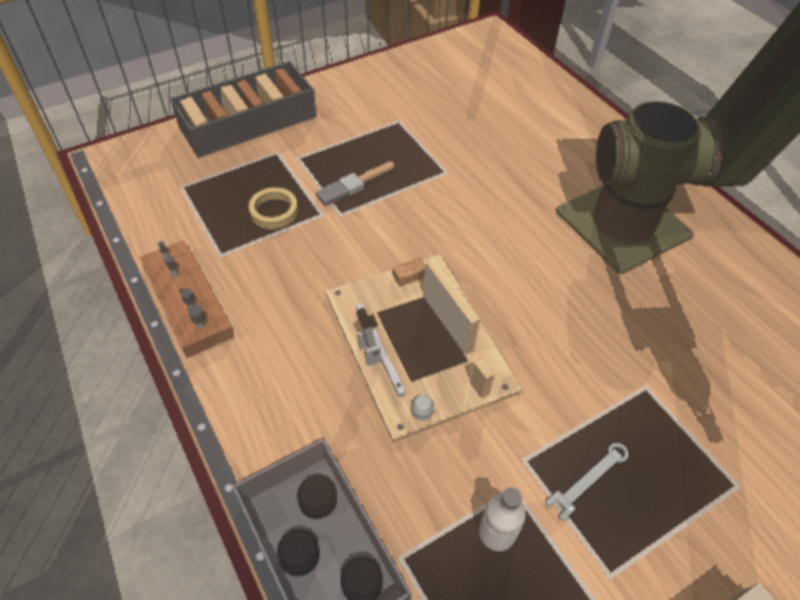

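View pics/top0.png

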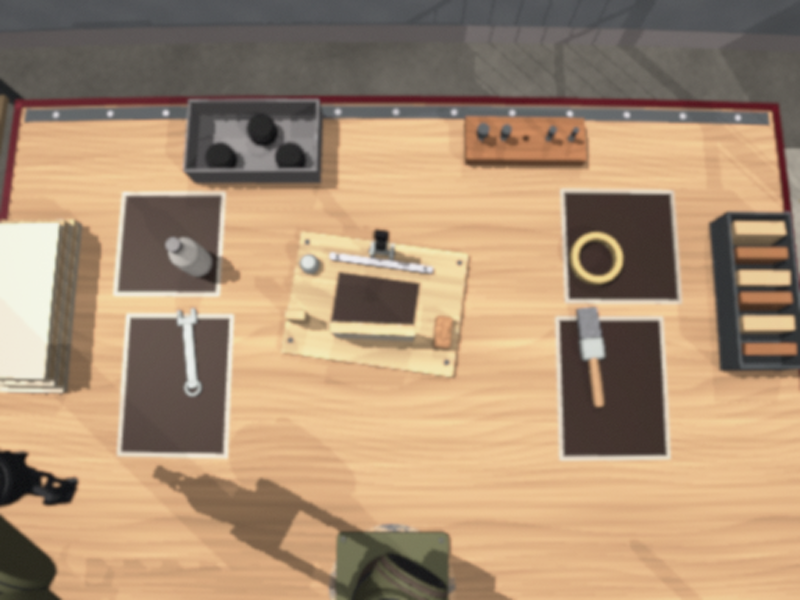

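Scene picture: board with corners about (327,290), (440,257), (520,390), (393,437), the blank at (450,305), and the clamp at (367,335). Top picture: board corners at (302,233), (468,253), (455,376), (284,354), the blank along row ~328, and the strip along row ~263. I'll take zoomed crops for precision.

```bash
cat > h.py <<'E'
from workcell import robot
import cv2,numpy as np
def cam(n):
    m=robot.camera_model(n);return [np.array(m[k],float) for k in("camera_matrix","distortion","R","t")]
def proj(n,X):
    K,d,R,t=cam(n);return cv2.projectPoints(np.float64(X).reshape(-1,3),cv2.Rodrigues(R)[0],t,K,d)[0][:,0]
def ray(n,uv,z):
    K,d,R,t=cam(n);p=cv2.undistortPoints(np.float64(uv).reshape(-1,1,2),K,d)[:,0]
    D=np.c_[p,np.ones(len(p))]@R;c=-R.T@t;return c+D*((np.asarray(z)-c[2])/D[:,2])[:,None]
def crop(n,x,y,w,h,s,f):
    cv2.imwrite(f,cv2.resize(robot.snapshot(n)[y:y+h,x:x+w],None,fx=s,fy=s,interpolation=cv2.INTER_CUBIC))
E
python3 - <<'E'
from h import *
crop("top",176,143,130,100,6,"pics/t1.png")
crop("scene",200,155,140,130,4.5,"pics/s1.png")
b=ray("top",np.array([[302,233],[468,253],[455,376],[284,354]])*.64,[.015]*4);print(b,b.mean(0))
E
```

```text
[[ 0.66823959  0.18141212  0.015     ]
 [ 0.62949317 -0.14408369  0.015     ]
 [ 0.39088972 -0.11673737  0.015     ]
 [ 0.43043332  0.20816788  0.015     ]] [0.52976395 0.03218974 0.015     ]
```

View pics/t1.png

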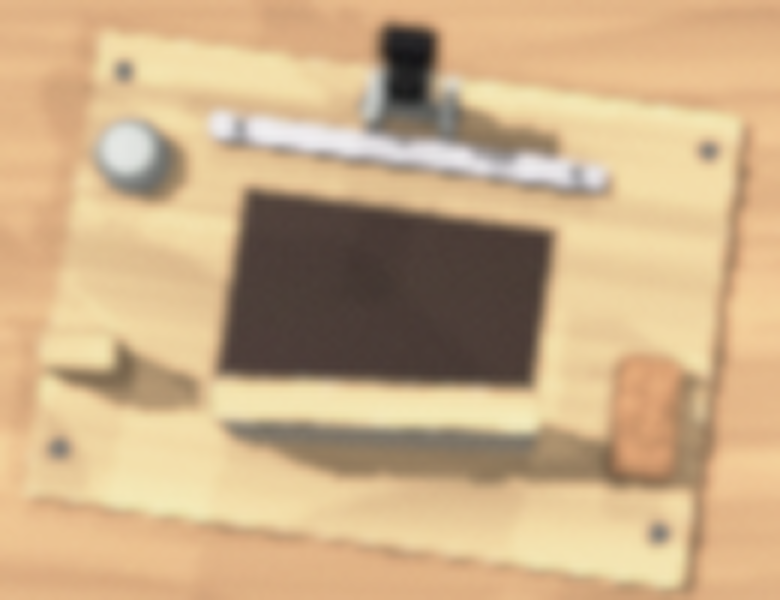

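View pics/s1.png

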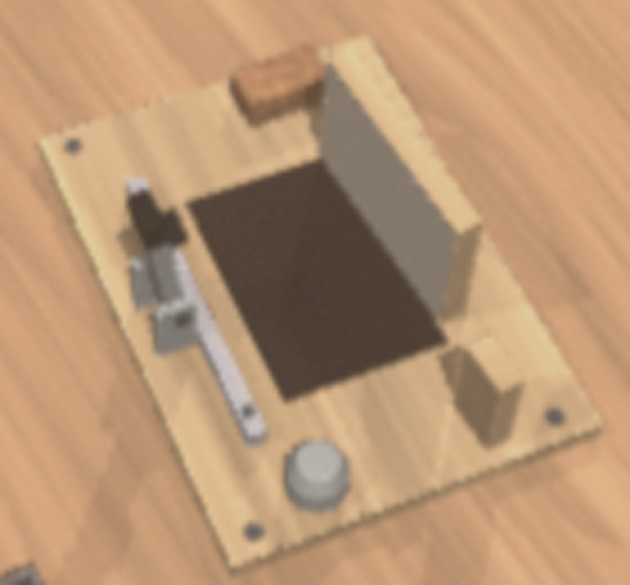

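Top crop: board corners (98,30), (747,120), (688,590), (28,497). Blank top face (213,378), (536,388), (534,434), (213,420). Strip (212,115) to (606,190). Clamp tip about (408,30). Scene crop: blank top edge running (330,60) to (478,228), offcut at (490,390), nut at (317,475), clamp tip about (137,185).

```bash
cat >> h.py <<'E'
def T1(p): return np.array(p,float)/6+[176,143]-[5/12,5/12]
def S1(p): return np.array(p,float)/4.5+[200,155]
E
python3 - <<'E'
from h import *
from scipy.optimize import least_squares
c=ray("top",T1([[98,30],[747,120],[688,590],[28,497]]),[.015]*4)[:,:2]
F=np.array([[100,165],[100,-165],[-140,-165],[-140,165]])/1e3
def R2(a):return np.array([[np.cos(a),-np.sin(a)],[np.sin(a),np.cos(a)]])
s=least_squares(lambda p:(F@R2(p[2]).T+p[:2]-c).ravel(),[.55,.03,.1]);print("fix",s.x,"res mm",s.fun*1e3)
o,a=s.x[:2],s.x[2]
b=ray("top",T1([[213,378],[536,388],[534,434],[213,420]]),[.115]*4)[:,:2]
print("blank top fixture mm",((b-o)@R2(a)*1e3).round(1),"world",b)
st=ray("top",T1([[212,142],[606,193]]),[.03]*2)[:,:2];print("strip near edge fx",(st-o)@R2(a)*1e3)
def W(f):f=np.array(f,float).reshape(-1,3);return np.c_[f[:,:2]@R2(a).T+o,f[:,2]]
for th in(-.35,-.2,-.05):
  e=W([.072-.09*np.sin(-th)*-1*1 if 0 else .072+.09*np.sin(-th),0,.051+.09*np.cos(th)])
  print(th,e,(proj("top",e)-[176,143])*6,(proj("scene",e)-[200,155])*4.5)
print("bystanders fx: ")
for nm,p,z in(("offcut",[[46,340],[118,350],[118,375],[46,365]],.085),("nut",[[128,150]],.045),("block",[[620,357],[685,360],[668,478],[612,472]],.043)):
  print(nm,((ray("top",T1(p),[z]*len(p))[:,:2]-o)@R2(a)*1e3).round(0).tolist())
E
```

```text
fix [ 0.55092938  0.03211314 -0.13082157] res mm [-1.51045071 -3.12934556  1.12358659  1.25406152  0.53594435  0.71183292
 -0.14908023  1.16345112]
blank top fixture mm [[-79.9  68.9]
 [-64.3 -78.4]
 [-85.4 -80.3]
 [-99.   65.9]] world [[ 0.48068403  0.11086008]
 [ 0.47692526 -0.03718126]
 [ 0.45577725 -0.03632158]
 [ 0.46132999  0.11039865]]
strip near edge fx [[ 47.65809272  98.91519927]
 [ 48.5307222  -99.96775446]]
-0.35 [[0.65291125 0.01869508 0.13554354]] [[414.19507363   0.92824111]] [[111.3367056  218.51875323]]
-0.2 [[0.6400416  0.02038838 0.13920599]] [[409.96779737  25.68886879]] [[132.77010148 207.48949677]]
-0.05 [[0.62677384 0.02213406 0.14088752]] [[405.71480072  52.67918318]] [[154.92347312 198.32414274]]
bystanders fx: 
offcut [[-69.0, 154.0], [-69.0, 119.0], [-81.0, 117.0], [-81.0, 152.0]]
nut [[35.0, 137.0]]
block [[-34.0, -117.0], [-31.0, -149.0], [-90.0, -148.0], [-91.0, -120.0]]
```

Fixture origin is (0.551, 0.032) with yaw −7.5°. Blank is at about (0.469, 0.037) with yaw about −1.4°. First I'll move behind the blank at height, turning the finger line parallel to it.

{"name": "carry_out", "arguments": {
  "moves": [
    [-28, -29, 0, -0.04, 1],
    [-56, -58, 0, -0.08, 1],
    [-84, -87, 0, -0.12, 1],
    [-112, -116, 0, -0.16, 1],
    [-140, -145, 0, -0.2, 1],
    [-168, -174, 0, -0.24, 1],
    [-196, -203, 0, -0.28, 1],
    [-224, -232, 0, -0.32, 1],
    [-252, -261, 0, -0.36, 1],
    [-280, -290, 0, -0.38, 1]
  ]
}}

```text
t: 1.03
tcp_pos: [0.3697, 0.1499, 0.2315]
tcp_rot: [0.0, 0.011, 1.0, 0.0]
force: [1.1, 0.7, -0.6]
grip_width: 0.997
gripper_force: 0.0
```

{"name": "carry_out", "arguments": {
  "moves": [
    [-15, -35, 0, 0, 1],
    [-30, -70, 0, 0, 1],
    [-44, -100, 0, 0, 1],
    [-47, -112, 20, 0, 1],
    [-47, -112, 50, 0, 1],
    [-47, -112, 80, 0, 1],
    [-47, -112, 110, 0, 1],
    [-47, -112, 135, 0, 1],
    [-47, -112, 150, 0, 1],
    [-47, -112, 150, 0, 1]
  ]
}}

```text
t: 1.87
tcp_pos: [0.411, 0.0385, 0.0786]
tcp_rot: [-0.004, 0.013, 1.0, -0.0]
force: [0.1, 0.1, 0.1]
grip_width: 0.999
gripper_force: 0.0
```

{"name": "carry_out", "arguments": {
  "moves": [
    [-12, 0, 0, 0, 1],
    [-20, 0, 0, 0, 1],
    [-26, 0, 0, 0, 1],
    [-30, 0, 0, 0, 1],
    [-34, 0, 0, 0, 1],
    [-38, 0, 0, 0, 1],
    [-42, 0, 0, 0, 1],
    [-46, 0, 0, 0, 1],
    [-50, 0, 0, 0, 1],
    [-54, 0, 0, 0, 1]
  ]
}}

```text
t: 2.7
tcp_pos: [0.4682, 0.0372, 0.0813]
tcp_rot: [-0.0, 0.012, 1.0, -0.0]
force: [0.3, 0.3, -0.3]
grip_width: 1.0
gripper_force: 0.0
```

```bash
python3 - <<'E'
from h import *
crop("scene",200,155,140,130,4.5,"pics/s2.png")
o=robot.get_obs();print(o["t"],o["tcp_pos"],o["force"])
E
```

```text
2.75 [0.4693691  0.03716577 0.08141089] [ 0.81843289 -0.14451077  0.71626914]
```

View pics/s2.png

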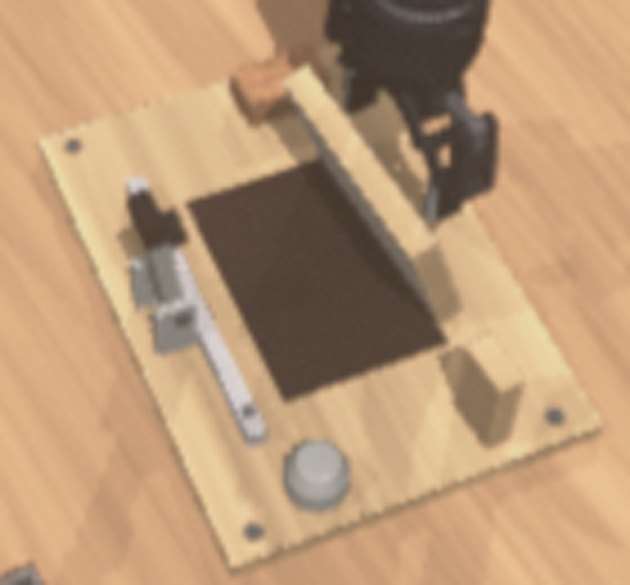

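The picture shows the blank mid-fall, its top edge at (290,80)–(430,245), already past the fingers. I'll let it land, back off, then lower behind it.

{"name": "carry_out", "arguments": {
  "moves": [
    [0, 0, 0, 0, 1],
    [0, 0, 0, 0, 1],
    [0, 0, 0, 0, 1],
    [0, 0, 0, 0, 1],
    [10, 0, 0, 0, 1],
    [20, 0, 0, 0, 1],
    [30, 0, 0, 0, 1],
    [38, 0, 0, 0, 1],
    [42, 0, 0, 0, 1],
    [42, 0, 0, 0, 1]
  ]
}}

```text
t: 3.58
tcp_pos: [0.4238, 0.0383, 0.0813]
tcp_rot: [-0.001, 0.012, 1.0, -0.0]
force: [-0.2, -0.3, 0.4]
grip_width: 0.996
gripper_force: 0.0
```

```bash
python3 - <<'E'
from h import *
crop("top",176,143,130,100,6,"pics/t3.png")
o=robot.get_obs();print(o["t"],o["tcp_pos"],o["force"])
E
```

```text
3.6333 [0.42515767 0.03828696 0.08147833] [0.37583444 0.11222045 0.40155427]
```

View pics/t3.png

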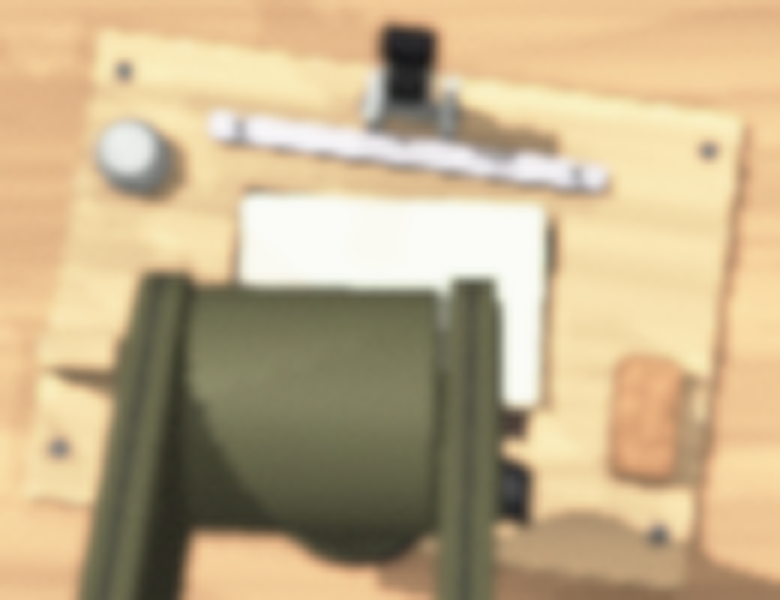

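The blank lies flat, with front corners at (243,196) and (548,206) and the rear right corner at (538,405).

```bash
python3 - <<'E'
from h import *
b=ray("top",T1([[243,196],[548,206],[538,405]]),[.033]*3)[:,:2];a=-.131
R=np.array([[np.cos(a),-np.sin(a)],[np.sin(a),np.cos(a)]])
print(b,(b-[.5509,.0321])@R*1e3)
E
```

```text
[[ 0.58290894  0.10745122]
 [ 0.57861881 -0.0443468 ]
 [ 0.47909409 -0.03959831]] [[ 21.89187784  78.88678469]
 [ 37.46722213 -72.17099942]
 [-61.82502325 -80.46367832]]
```

{"name": "carry_out", "arguments": {
  "moves": [
    [0, 3, 10, 0.03, 1],
    [0, 6, 25, 0.06, 1],
    [0, 10, 40, 0.1, 1],
    [0, 10, 52, 0.106, 1],
    [0, 10, 60, 0.106, 1],
    [0, 10, 65, 0.106, 1],
    [0, 10, 68, 0.106, 1],
    [0, 10, 69, 0.106, 1],
    [0, 10, 69, 0.106, 1],
    [0, 10, 69, 0.106, 1]
  ]
}}

```text
t: 4.47
tcp_pos: [0.4265, 0.0482, 0.0127]
tcp_rot: [0.0, 0.065, 0.998, 0.0]
force: [0.1, 1.0, 0.8]
grip_width: 0.999
gripper_force: 0.0
```

{"name": "carry_out", "arguments": {
  "moves": [
    [-10, 0, 3, 0, 1],
    [-20, 0, 3, 0, 1],
    [-28, 0, 3, 0, 1],
    [-32, 0, 3, 0, 1],
    [-36, 0, 3, 0, 1],
    [-40, 0, 3, 0, 1],
    [-44, 0, 3, 0, 1],
    [-48, 0, 3, 0, 1],
    [-51, 0, 3, 0, 1],
    [-54, 0, 3, 0, 1]
  ]
}}

```text
t: 5.3
tcp_pos: [0.4797, 0.0412, 0.0092]
tcp_rot: [-0.0, 0.065, 0.998, -0.0]
force: [-1.3, -0.0, 0.3]
grip_width: 0.995
gripper_force: 0.4
```

{"name": "carry_out", "arguments": {
  "moves": [
    [-2, 0, 0, 0, 1],
    [-4, 0, 0, 0, 1],
    [-6, 0, 0, 0, 1],
    [-7, 0, 0, 0, 1],
    [-8, 0, 0, 0, 1],
    [-8, 0, 0, 0, 1]
  ]
}}

```text
t: 5.8
tcp_pos: [0.4881, 0.0401, 0.0093]
tcp_rot: [0.0, 0.065, 0.998, -0.0]
force: [0.5, 0.1, -0.6]
grip_width: 1.002
gripper_force: 0.1
```

{"name": "carry_out", "arguments": {
  "moves": [
    [-1, 0, 0, 0, 1],
    [-2, 0, 0, 0, 1],
    [-3, 0, 0, 0, 1],
    [-3, 0, 0, 0, 1]
  ]
}}

```text
t: 6.13
tcp_pos: [0.4887, 0.0399, 0.0091]
tcp_rot: [-0.002, 0.065, 0.998, 0.0]
force: [-5.1, 0.4, 4.3]
grip_width: 0.999
gripper_force: 2.5
```

{"name": "carry_out", "arguments": {
  "moves": [
    [-1, 0, 0, 0, 1],
    [-2, 0, 0, 0, 1],
    [-2, 0, 0, 0, 1]
  ]
}}

```text
t: 6.38
tcp_pos: [0.4887, 0.0399, 0.009]
tcp_rot: [-0.003, 0.065, 0.998, 0.0]
force: [-7.6, 1.5, 6.5]
grip_width: 1.001
gripper_force: 4.1
```

{"name": "carry_out", "arguments": {
  "moves": [
    [-2, 0, 0, 0, 1],
    [-4, 0, 0, 0, 1],
    [-4, 0, 0, 0, 1],
    [-4, 0, 0, 0, 1]
  ]
}}

```text
t: 6.72
tcp_pos: [0.4887, 0.0397, 0.0085]
tcp_rot: [-0.007, 0.066, 0.998, 0.0]
force: [-12.8, 3.4, 9.4]
grip_width: 1.003
gripper_force: 6.9
```

```bash
python3 - <<'E'
from h import *
o=robot.get_obs();print(o["t"],o["tcp_pos"],o["force"],o["ft_torque"])
E
```

```text
6.7167 [0.48869506 0.03970878 0.00849428] [-12.75479612   3.4068565    9.3829738 ] [ 0.34108645  1.91145853 -0.18948143]
```

{"name": "carry_out", "arguments": {
  "moves": [
    [8, 0, 0, 0, 1],
    [16, 0, 0, 0, 1],
    [24, 0, 0, 0, 1],
    [34, 0, -10, 0, 0.5],
    [36, 0, -45, 0, 0],
    [36, 0, -85, 0, 0],
    [36, 0, -125, 0, 0],
    [36, 0, -165, 0, 0],
    [36, 0, -200, 0, 0],
    [36, 0, -222, 0, 0]
  ]
}}

```text
t: 7.55
tcp_pos: [0.4629, 0.0436, 0.2358]
tcp_rot: [0.004, 0.065, 0.998, 0.0]
force: [0.6, -0.0, -0.6]
grip_width: 0.004
gripper_force: 0.0
```

```bash
python3 - <<'E'
from h import *
crop("scene",205,175,100,85,7,"pics/s4.png")
a=-.131;R=np.array([[np.cos(a),-np.sin(a)],[np.sin(a),np.cos(a)]])
for n in([[50,100],[50,-100]],):
  w=np.array(n)/1e3@R.T+[.5509,.0321];print((proj("scene",np.c_[w,[.03,.03]])-[205,175])*7)
E
```

```text
[[376.28667023 520.76750485]
 [181.49388224 125.32137877]]
```

View pics/s4.png

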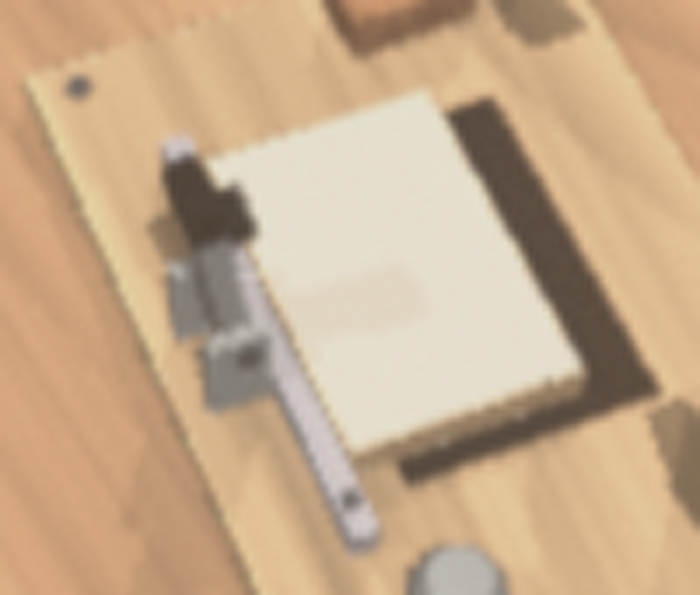

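The blank sits flush along the strip, its front edge running (215,160)–(350,450) against it. Bystanders look untouched. Next I'll go over the clamp and down behind it with the fingers shut.

{"name": "carry_out", "arguments": {
  "moves": [
    [-30, 0, -3, 0, 0],
    [-65, 0, -3, 0, 0],
    [-100, 0, -3, 0, 0],
    [-135, 0, -3, 0, 0],
    [-165, 0, -3, 0, 0],
    [-190, 0, -3, 0, 0],
    [-207, 0, -3, 0, 0],
    [-214, 0, -3, 0, 0],
    [-214, 0, -3, 0, 0],
    [-214, 0, -3, 0, 0]
  ]
}}

```text
t: 8.43
tcp_pos: [0.6721, 0.0158, 0.2336]
tcp_rot: [-0.001, 0.065, 0.998, -0.0]
force: [0.0, -0.9, 0.5]
grip_width: -0.001
gripper_force: 0.0
```

{"name": "carry_out", "arguments": {
  "moves": [
    [0, 0, 20, 0, 0],
    [0, 0, 45, 0, 0],
    [0, 0, 70, 0, 0],
    [0, 0, 95, 0, 0],
    [0, 0, 112, 0, 0],
    [0, 0, 121, 0, 0],
    [0, 0, 121, 0, 0]
  ]
}}

```text
t: 9.02
tcp_pos: [0.67, 0.0161, 0.1113]
tcp_rot: [-0.003, 0.065, 0.998, -0.0]
force: [0.2, 0.5, 0.4]
grip_width: 0.003
gripper_force: 0.0
```

{"name": "carry_out", "arguments": {
  "moves": [
    [6, 0, 0, 0, 0],
    [12, 0, 0, 0, 0],
    [17, 0, 0, 0, 0],
    [22, 0, 0, 0, 0],
    [27, 0, 0, 0, 0],
    [32, 0, 0, 0, 0],
    [37, 0, 0, 0, 0],
    [42, 0, 0, 0, 0],
    [46, 0, 0, 0, 0],
    [50, 0, 0, 0, 0]
  ]
}}

```text
t: 9.85
tcp_pos: [0.6228, 0.0224, 0.1132]
tcp_rot: [-0.0, 0.065, 0.998, -0.0]
force: [0.8, -0.2, -0.3]
grip_width: 0.0
gripper_force: 0.2
```

{"name": "carry_out", "arguments": {
  "moves": [
    [4, 0, 0, 0, 0],
    [8, 0, 0, 0, 0],
    [12, 0, 0, 0, 0],
    [16, 0, 0, 0, 0],
    [20, 0, 0, 0, 0],
    [24, 0, 0, 0, 0],
    [27, 0, 0, 0, 0],
    [27, 0, 0, 0, 0]
  ]
}}

```text
t: 10.52
tcp_pos: [0.5956, 0.026, 0.1133]
tcp_rot: [-0.0, 0.065, 0.998, 0.0]
force: [-1.0, -0.2, -0.5]
grip_width: 0.004
gripper_force: 0.0
```

```bash
python3 - <<'E'
from h import *
crop("scene",205,165,110,95,7,"pics/s5.png")
o=robot.get_obs();print(o["t"],o["tcp_pos"],o["force"])
E
```

```text
10.5667 [0.59621022 0.02590817 0.11332511] [0.24746125 0.18323862 0.1826118 ]
```

View pics/s5.png

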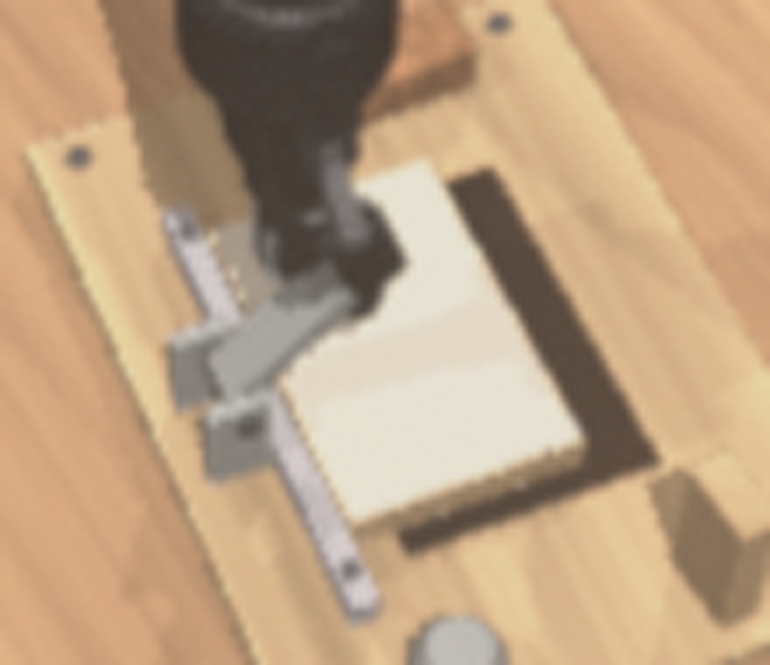

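The clamp arm has tilted toward the blank, with its tip around (375,265). I'll push a little further, then raise clear and look.

{"name": "carry_out", "arguments": {
  "moves": [
    [4, 0, 0, 0, 0],
    [8, 0, 0, 0, 0],
    [8, 0, 0, 0, 0],
    [8, 0, 0, 0, 0],
    [4, 0, -20, 0, 0],
    [0, 0, -50, 0, 0],
    [0, 0, -90, 0, 0],
    [0, 0, -130, 0, 0],
    [0, 0, -140, 0, 0],
    [0, 0, -140, 0, 0]
  ]
}}

```text
t: 11.4
tcp_pos: [0.5996, 0.0257, 0.2581]
tcp_rot: [0.005, 0.065, 0.998, 0.0]
force: [0.4, -1.1, -1.0]
grip_width: -0.001
gripper_force: 0.0
```

```bash
python3 - <<'E'
from h import *
crop("scene",205,165,110,95,7,"pics/s6.png")
o=robot.get_obs();print(o["t"],o["tcp_pos"],o["force"])
E
```

```text
11.45 [0.59785067 0.02578936 0.25523101] [-0.3898619  -0.32057956 -0.81695112]
```

View pics/s6.png

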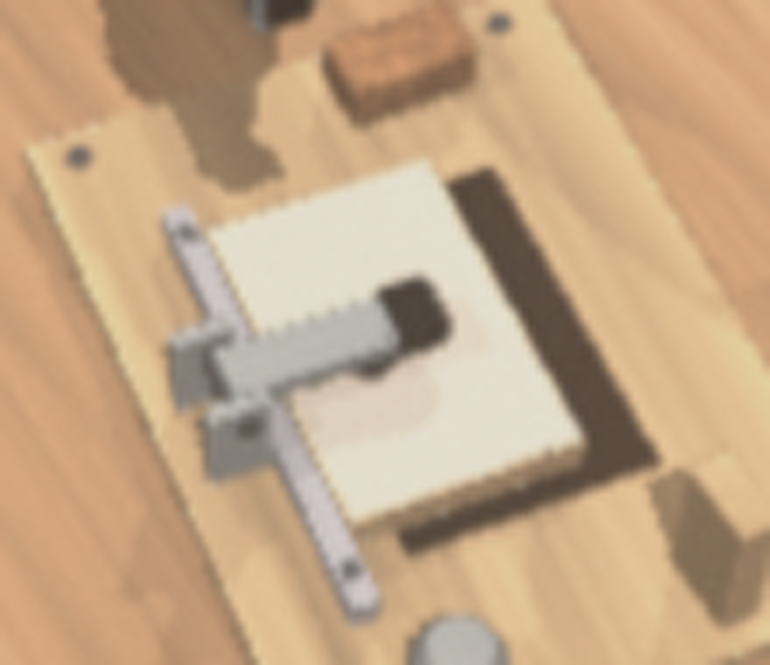

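The arm lies over the blank with its end at about (445,310). The blank is still flush. I'll check that end position against the expected angle.

```bash
python3 - <<'E'
from h import *
a=-.131;R=np.array([[np.cos(a),-np.sin(a)],[np.sin(a),np.cos(a)]])
for th in(1.2,1.4,1.57):
  w=R@[.072-.09*np.sin(th),0]+[.5509,.0321];print(th,(proj("scene",[*w,.051+.09*np.cos(th)])-[205,165])*7)
E
```

```text
1.2 [[423.2762208  254.87657634]]
1.4 [[432.85825535 277.04868651]]
1.57 [[434.31826185 298.41757835]]
```

```bash
python3 -c "
from workcell import robot
print(robot.sign_off())"
```

```text
the job is handed in; nothing more can be done
None
```

The job is handed in at about 11.5 s: in the last camera picture the panel lies flat and flush against the stop strip, the clamp pad is down on it, and the bystanders in view look unmoved.

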